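Drive a stuck plug out of a tube block

ROBOT

A 6-joint arm with a two-finger parallel gripper is mounted at the origin on the work surface. World frame = base frame: x ahead of the robot, y to its left, z up, the work surface at z = 0. Lengths are in m, angles in degrees, forces in N, time in s.
With the tool pointing down it reaches from about 0.375 to 0.9 m from the base axis. Payload 3.1 kg.
Tool frame: the origin (TCP) lies at the very end of the fingers, on their centre line; the grasp point (between the pads) lies 19 mm behind it (bot.hold_point_z is the z of the grasp point in the tool frame, in m); z points along the fingers, y is the line along which they close (so a half turn about z gives the same grasp; the last joint's range is limited). The gripper opens to 87 mm and grips with 3 to 60 N. Pads are 19 mm wide; open, the fingers measure 117 mm over their backs; the gripper's body (75 mm by 190 mm) begins 51 mm behind the grasp point.
Start: joints at [-83.91, 30.224, 82.088, -0, 67.689, -10.227], TCP at [0.176, -0.6, 0.202] pointing down, gripper open.
Joint ranges: [-176.69, 176.69], [-43.24, 126.21], [12.49, 139.97], [-82, 262], [0, 151.66], [-163.58, 163.58]. Speed limits (degrees/s): [159.86, 159.86, 180, 180, 180, 180].

INTERFACE

Orientations are given as a 3x3 rotation matrix whose columns are the frame's x, y, z axes.
In Python, from rig import bot, capture, camera_model gives the robot as it stands.
- The arm moves only by the tool apply_moves, never from a script. Its argument "plan" is text: rows parted by semicolons, each of 6 numbers parted by spaces: the shift along the tool's x, y, z in units of 0.05 m (1.0 is 0.05 m), then the turn, a rotation vector about the tool's x, y, z in units of 360 degrees (1.0 is 360 degrees). In form: dx dy dz ax ay az; .... A call has 1 to 10 rows; each row shifts and turns the commanded pose from where the row before left it, along the tool's axes as they then stand; what a row does not reach is not made up. A row lasts 1/12 s, in which the tool goes at most 41.7 mm and 7.16 degrees, less where a joint would pass 70% of its speed; a pose out of reach is approached as far as the arm can. A call with a number of a shift or a turn outside -1 to 1 is refused whole. A call with a gripper value outside its range is refused whole. "gripper" is the gripper command: -1 is shut, 1 is fully open, values between are in proportion, set as the call begins (left out, the last holds). The fingers move at their own pace and stop on an object; the grip force is fixed at half the most. Time passes only in rows, so rows that do not move let the fingers close. It gives the time, the measured TCP pose, the force, the opening and the grip force at its end, in the units of the state.
- bot.read_state(): the state, without advancing time (a new reading comes with each control period).
- capture(name): name is "scene" or "top" or "wrist"; returns the picture (384x512x3 uint8, red, green, blue); there is no depth.
- camera_model(name): a dict with "vertical_fov" (degrees; the focal length in pixels is half the picture's height over the tangent of half this angle, whatever the lens; pixels are square), "cx", "cy" (the principal point, pixels), "position" and "rotation" of the camera in the world; the wrist camera has in their place "hand_eye" (4x4, takes a point from camera to tool coordinates, whose origin is the TCP and whose axes are the flange's). Camera axes: x right, y down, z forward; pixel columns grow to the right and rows downward; lengths in m; the calibration is good to about 2 mm. A picture is of the moment at which its call begins: read the wrist's pose just before it. camera_model takes no time and is no camera call.
- bot.hand_in(): hands the job in; it is judged then, once.
The state is a dict: "time_s": time; "joint_positions": joint angles; "qvel": joint speeds; "tau": joint torques, N m; "position": TCP position; "tcp_rot": TCP orientation; "force": force on the tool from outside, world axes, zero at the start; "moment": the same for the moment, N m; "opening": opening from 0.0 (shut) to 1.0 (fully open); "grasp_force": force on a finger pad.
Only numpy, scipy, OpenCV 4.12 (cv2) and the standard library are available. Lean on these libraries where they do the work, as an engineer would, in place of code of your own. Each camera call takes 0.05 s, during which the arm holds its last target. There are 200 camera calls.

TASK

Take the steel drift out of the tool rack and with it push the white plug that is stuck in the upright bore of the aluminium tube block down and out from above, so that it falls into the dish underneath; press no harder than the tight plug needs and never ram the drift against the block. Then hang the drift back in its hole in the rack, let go, and leave everything else where it stands.

Things in the scene. Friction and masses are not known exactly. Their poses are not given: they have to be found in the camera images.
- block: Press-out stand, fixed: an aluminium block 76 (x) x 70 (y) x 45 mm between two grey cheeks (90 mm over both), its underside 62 mm and top 107 mm above the origin. Under it a dish 100 (x) x 70 (y) mm with 20 mm end walls. Origin: at the stand's foot, straight below the bore, 0 to 12 mm above the bench; z up. It stands left or right on the bench, turned about z.
- bore (a point): Point on the bore's axis, level with the block's top face. The bore is vertical, 17 mm in diameter, lined by a steel sleeve whose 30 mm square flange stands proud of the block by 2 to 16 mm (clamped at a different, unmeasured height each time; it does not move under load). The bore's sharp-rimmed upper mouth is the flange's top.
- plug: White plastic cylinder 16 mm in diameter, 30 mm long, 1.5 mm chamfers, stuck low in the sleeve, its lower end standing 6 to 8 mm out below the block's underside. Origin: centre of its lower end; z along it. Pushing it slowly takes 5 to 15 N all the way. It comes free and drops only near the end of the drift's stroke, with the collar within 0.5 to 3 mm of the flange.
- plug_mid (a point): The middle of the plug.
- drift: Steel drift, 150 g, hanging upright in the rack by its collar. From below: nose 15 mm in diameter, 49 mm long (last 1.5 mm tapered to 13), collar 24 mm in diameter, 8 mm thick, shank 12 mm in diameter, 52 mm long (grip here), head 17 mm in diameter, 8 mm thick. Origin: centre of its lower end; z up.
- rack: Grey tool rack, fixed: a plate 60 (x) x 190 (y) mm, its top 60 mm above the origin, 8 mm thick, three through holes of 19 mm at y = -55, 0 and +55 mm, a tool in each, in any order. A hanging drift's lower end is 11 mm above the origin. Origin: centre of the rack's foot, 0 to 12 mm above the bench; z up. It stands on the other side from the block, turned about z.
- scraper: Another tool hanging in the rack, not needed: thick black plastic handle 24 mm in diameter, top 138 mm above the rack's foot. Origin: its lower end.
- pick: Another tool hanging in the rack, not needed: thin 8 mm steel shank with a black ball of 18 mm on top, top 133 mm above the rack's foot. Origin: its lower end.
- jar: Small brown glass jar, 38 mm in diameter and 42 mm tall, standing loose between rack and block. Origin: centre of its underside.

How it is judged (in metres and radians):
On the way, in this order (a step that is already met when the one before it is completed fails the run):
1. the drift's nose is in the upper end of the bore (x of drift in the frame of bore between -0.004 and 0.004 m and y of drift in the frame of bore between -0.004 and 0.004 m and z of drift in the frame of bore below -0.012 m), for 0.1 s.
2. the plug has been driven out and is in the dish (x of plug_mid in the frame of block between -0.046 and 0.046 m and y of plug_mid in the frame of block between -0.035 and 0.035 m and z of plug_mid in the frame of block below 0.03 m), for 0.2 s.
At the end, for the whole second after the job is handed in: The plug lies at rest in the dish under the block (its middle within the dish and less than 30 mm above the foot of the stand), and the drift hangs at rest in its hole in the rack, upright within 7 degrees, its lower end 7 to 16 mm above the foot of the rack, released (all of step 2 and x of drift in the frame of rack between -0.008 and 0.008 m and y of drift in the frame of rack between -0.07 and 0.07 m and z of drift in the frame of rack between 0.007 and 0.016 m and angle between drift's own z axis and vertical below 0.12 rad and linear speed of each of plug, drift below 0.02 m/s); the robot touches nothing.
It fails at once if the drift is pressed or rammed against the block with more than 25 N (contact force between drift and block above 25 N).
It fails at once if the drift is pressed on the plug with more than 30 N (contact force between drift and plug above 30 N).
It fails at once if the plug is touched by the gripper instead of the drift (contact force between any of the fingers, the arm and plug above 1 N).
It fails at once if another tool or the jar is moved more than 20 mm (distance of any of scraper, pick, jar from where it was at the start of the episode above 0.02 m).
It also fails if it takes over 72 s, if anything falls off the work surface, if the arm or the gripper's body presses on something with over 40 N, if the wrist force passes 120 N, or if a joint passes its speed limit or range.

## Working session

There is one attempt and no reset: what is moved stays moved. The work goes in short steps, Python scripts to look and compute and a tool call to move; the robot and the scene stay as the last step left them, time stands still between calls to the robot, and variables do not carry over. Pictures are saved under pics/ and viewed, at most 13 in all, crops included, and the job is handed in when it is done.

Besides the shell and the picture viewer there is one more tool, called after ">>>" by a JSON object that holds its "name" and its "arguments", one argument or row to a line. apply_moves: Moves the arm, as the interface text tells. Its arguments: {"type":"object","properties":{"plan":{"type":"string"},"gripper":{"type":"number"}},"required":["plan"]}

```bash
mkdir -p pics; python3 - <<'E'
from rig import bot,capture,camera_model
import cv2,numpy as np
ims=[]
for n in("scene","top","wrist"):
    im=capture(n); cv2.imwrite(f"pics/{n}0.png",im[:,:,::-1]); ims.append(im)
    print(n,camera_model(n))
s=bot.read_state();print(s)
cv2.imwrite("pics/st.png",cv2.resize(ims[1],(800,600),interpolation=cv2.INTER_CUBIC)[:,:,::-1])
cv2.imwrite("pics/ss.png",cv2.resize(ims[0],(800,600),interpolation=cv2.INTER_CUBIC)[:,:,::-1])
E
```

```text
scene {'vertical_fov': 42.74021358757126, 'cx': 248.54790032348765, 'cy': 190.62784689470257, 'position': array([1.16606552, 0.25116366, 0.73994333]), 'rotation': array([[-0.40239106,  0.63504615, -0.659392  ],
       [ 0.91532357,  0.29187687, -0.27747188],
       [ 0.01625382, -0.71520925, -0.69872136]])}
top {'vertical_fov': 54.43944864161749, 'cx': 258.11948714685946, 'cy': 189.70902130895126, 'position': array([0.44697018, 0.00976189, 0.98623699]), 'rotation': array([[-0.02628626, -0.99358941,  0.10995053],
       [-0.99965378,  0.02599905, -0.00404519],
       [ 0.00116065, -0.11001879, -0.99392883]])}
wrist {'vertical_fov': 71.07911778794735, 'cx': 259.9223567868455, 'cy': 191.88327949283953, 'hand_eye': array([[-8.97482894e-04, -9.69714930e-01, -2.44237894e-01,
         6.56697992e-02],
       [ 9.99999557e-01, -8.01034360e-04, -4.94221087e-04,
         5.60734160e-04],
       [ 2.83610622e-04, -2.44238229e-01,  9.69715219e-01,
        -1.81694275e-01],
       [ 0.00000000e+00,  0.00000000e+00,  0.00000000e+00,
         1.00000000e+00]])}
{'time_s': 0.15, 'joint_positions': array([-8.39106060e+01,  3.02680431e+01,  8.21387530e+01,  3.44225153e-04,
        6.76895527e+01, -1.02271049e+01]), 'qvel': array([-0.05846938, -0.22030361, -0.24565406,  0.056409  ,  0.06946117,
       -0.04441191]), 'tau': array([ 2.31845188e-04, -4.40431988e+01, -1.76841706e+01,  6.33072713e-02,
        5.52343880e-02, -9.46364275e-05]), 'position': array([ 0.17555799, -0.59922327,  0.20138666]), 'tcp_rot': array([[ 9.59725100e-01,  2.80940746e-01, -1.72857605e-04],
       [ 2.80940635e-01, -9.59723690e-01,  1.67270340e-03],
       [ 3.04035003e-04, -1.65389817e-03, -9.99998586e-01]]), 'force': array([ 0.03270823,  0.86805609, -0.12317629]), 'moment': array([-0.01691514,  0.02552833,  0.00680513]), 'grasp_force': 0.0, 'opening': 1.001650285428761}
```

View pics/st.png

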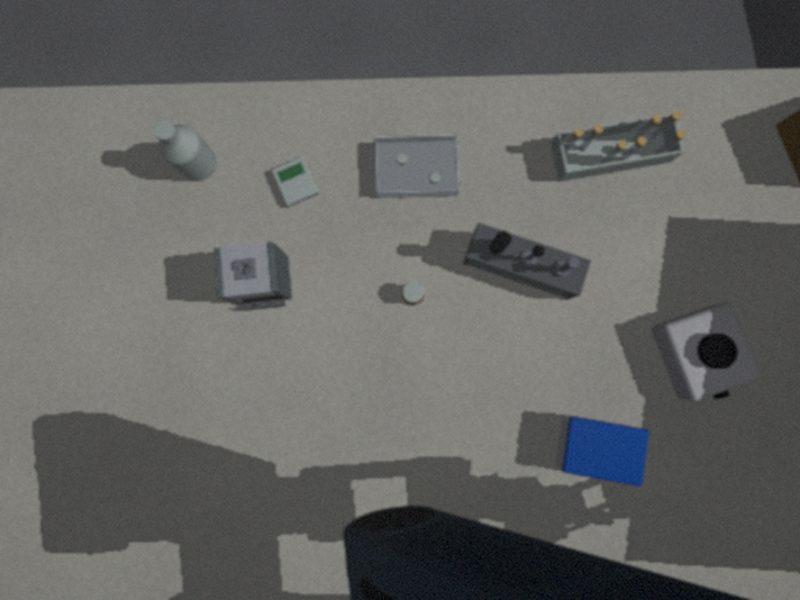

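View pics/ss.png

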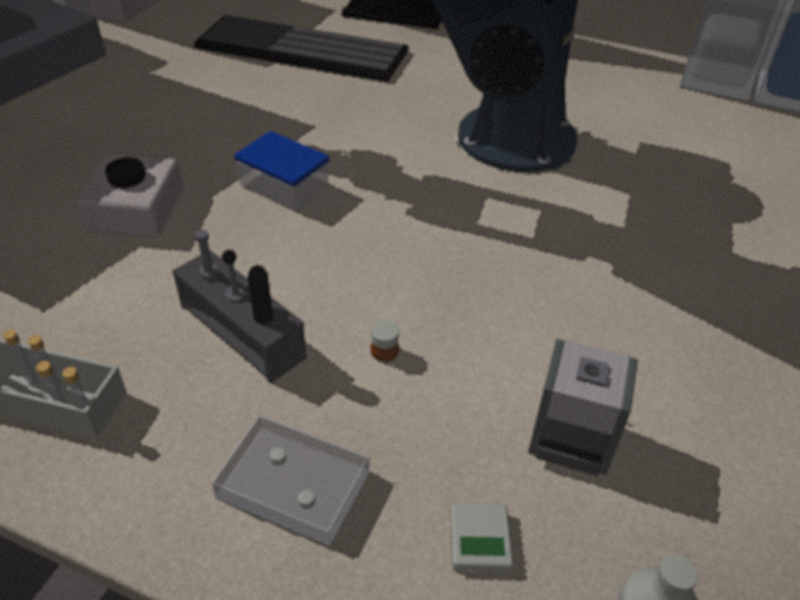

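The top view shows the block at (245,270) and the rack at (527,260). In the rack, the drift is the right-hand tool, with its head at (563,266) in top and (202,236) in scene. The pick is in the middle and the scraper at the left. The sleeve's bore is at about (244,268) in top and (593,369) in scene.

```bash
cat > h.py <<'E'
import numpy as np,cv2
from rig import bot,capture,camera_model
def ray(n,uv,st=None):
    m=camera_model(n); f=192/np.tan(np.radians(m['vertical_fov']/2))
    d=np.array([(uv[0]-m['cx'])/f,(uv[1]-m['cy'])/f,1.])
    if n=='wrist':
        T=np.array(m['hand_eye']); R=np.array(st['tcp_rot']); 
        return st['position']+R@T[:3,3], R@T[:3,:3]@d
    return np.array(m['position']),np.array(m['rotation'])@d
def atz(n,uv,z,st=None):
    p,d=ray(n,uv,st); return p+d*(z-p[2])/d[2]
def tri(rs):
    A=0;b=0
    for p,d in rs:
        d=d/np.linalg.norm(d);M=np.eye(3)-np.outer(d,d);A=A+M;b=b+M@p
    x=np.linalg.solve(A,b)
    return x,[np.linalg.norm(np.cross(x-p,d/np.linalg.norm(d))) for p,d in rs]
def proj(n,X,st=None):
    m=camera_model(n); f=192/np.tan(np.radians(m['vertical_fov']/2))
    if n=='wrist':
        T=np.array(m['hand_eye']);R=np.array(st['tcp_rot']);P=st['position']+R@T[:3,3];R=R@T[:3,:3]
    else: P=np.array(m['position']);R=np.array(m['rotation'])
    c=R.T@(np.asarray(X)-P); return np.array([m['cx']+f*c[0]/c[2],m['cy']+f*c[1]/c[2]])
E
python3 - <<'E'
from h import *
k=.64
P=lambda a:np.array(a)*k
for nm,a,b in [("drifthead",(563,266),(202,236)),("bore",(244,268),(593,369)),("pick",(538,251),(229,256)),("scr",(500,240),(258,270))]:
    x,r=tri([ray('top',P(a)),ray('scene',P(b))]);print(nm,x.round(4),np.round(r,4))
for c in [(482,224),(590,260),(578,297),(466,262)]: print("rack",atz('top',P(c),.066).round(4))
for c in [(217,247),(270,243),(273,297),(222,301)]: print("blk",atz('top',P(c),.113).round(4))
im=np.hstack([cv2.resize(cv2.imread('pics/top0.png')[y:y+60,x:x+100],(400,240),interpolation=cv2.INTER_CUBIC) for x,y in((290,135),(115,140))])
im2=np.hstack([cv2.resize(cv2.imread('pics/scene0.png')[y:y+90,x:x+100],(400,360),interpolation=cv2.INTER_CUBIC) for x,y in((105,140),(330,210))])
cv2.imwrite('pics/c1.png',np.clip(np.vstack([im,im2])*1.5,0,255).astype(np.uint8))
E
```

```text
drifthead [ 0.5841 -0.2385  0.1282] [0.0062 0.0062]
bore [0.5914 0.2451 0.1218] [0.0012 0.0012]
pick [ 0.6042 -0.1953  0.1294] [0.0011 0.0011]
scr [ 0.6213 -0.1402  0.141 ] [0.002 0.002]
rack [ 0.6627 -0.1237  0.066 ]
rack [ 0.5995 -0.294   0.066 ]
rack [ 0.5406 -0.2712  0.066 ]
rack [ 0.6015 -0.0956  0.066 ]
blk [0.6265 0.2873 0.113 ]
blk [0.6306 0.2068 0.113 ]
blk [0.5478 0.2024 0.113 ]
blk [0.5438 0.2791 0.113 ]
```

View pics/c1.png

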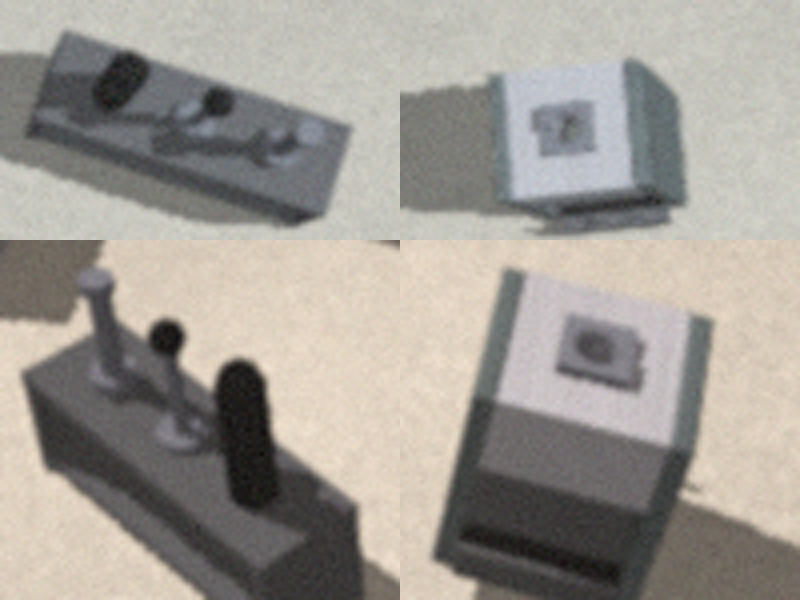

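Crop: the drift's head is at about (367.5,168) top and (129.2,149.2) scene, its collar at (360,172) and (132,175). The bore is at (156.2,172) top and (379.2,236.2) scene.

```bash
python3 - <<'E'
from h import *
for nm,a,b in [("head",(367.5,168),(129.2,149.2)),("collar",(360,172),(132,174.5)),("bore",(156.2,172),(379.2,236.2)),("pick",(344.2,160.2),(146.5,164.2)),("rackcornerL",(290+16.5,135+8),(105+89,140+67)),("rackcornerR",(290+88,135+31.7),(105+25,140+21))]:
    x,r=tri([ray('top',a),ray('scene',b)]);print(nm,x.round(4),np.round(r,4))
E
```

```text
head [ 0.5846 -0.2468  0.1327] [0.0016 0.0016]
collar [ 0.5864 -0.249   0.0667] [0. 0.]
bore [0.5905 0.2449 0.1207] [0.0009 0.0009]
pick [ 0.6051 -0.195   0.1295] [0.0012 0.0012]
rackcornerL [ 0.6475 -0.0944  0.1031] [0.0202 0.0202]
rackcornerR [ 0.5859 -0.2669  0.102 ] [0.0164 0.0164]
```

>>> {"name": "apply_moves", "arguments": {
  "plan": "0 0 -0.5 0 0 0;0 0 -0.5 0 0 0;0.54 -0.25 0 0 0 0;0.54 -0.25 0 0 0 0;0.54 -0.25 0 0 0 0;0.54 -0.25 0 0 0 0;0.54 -0.25 0 0 0 0;0.54 -0.25 0 0 0 0;0.54 -0.25 0 0 0 0;0.54 -0.25 0 0 0 0"
}}

```text
time_s: 0.98
position: [0.3556, -0.4418, 0.2519]
tcp_rot: [[0.96, 0.281, -0.0], [0.281, -0.96, 0.001], [-0.0, -0.001, -1.0]]
force: [0.3, -0.5, -0.2]
opening: 0.998
grasp_force: 0.0
```

>>> {"name": "apply_moves", "arguments": {
  "plan": "0.54 -0.25 0 0 0 0;0.54 -0.25 0 0 0 0;0.54 -0.25 0 0 0 0;0.54 -0.25 0 0 0 0;0.54 -0.25 0 0 0 0;0.54 -0.25 0 0 0 0;0.54 -0.25 0 0 0 0;0.54 -0.25 0 0 0 0;0.54 -0.25 0 0 0 0;0.54 -0.25 0 0 0 0"
}}

```text
time_s: 1.82
position: [0.5795, -0.246, 0.2518]
tcp_rot: [[0.96, 0.281, -0.001], [0.281, -0.96, 0.0], [-0.001, -0.001, -1.0]]
force: [0.2, -0.0, 0.0]
opening: 0.999
grasp_force: 0.0
```

>>> {"name": "apply_moves", "arguments": {
  "plan": "0 0 0 0 0 -0.0166;0 0 0 0 0 -0.0166;0 0 0 0 0 -0.0166;0 0 0 0 0 -0.0166;0 0 0 0 0 -0.0166;0 0 0 0 0 -0.0166;0 0 0 0 0 -0.0166;0 0 0 0 0 -0.0166;0 0 0 0 0 -0.0166;0 0 0 0 0 0"
}}

```text
time_s: 2.65
position: [0.5785, -0.2471, 0.2517]
tcp_rot: [[0.339, 0.941, -0.001], [0.941, -0.339, 0.001], [0.0, -0.001, -1.0]]
force: [0.5, 0.1, -0.0]
opening: 0.998
grasp_force: 0.0
```

```bash
python3 - <<'E'
from h import *
s=bot.read_state();im=capture('wrist');print(s['position'],s['tcp_rot'],s['joint_positions'],s['force'])
cv2.imwrite('pics/w1raw.png',im[:,:,::-1])
cv2.imwrite('pics/w1.png',np.clip(cv2.resize(im,(800,600),interpolation=cv2.INTER_CUBIC)[:,:,::-1]*1.5,0,255).astype(np.uint8))
for z in(.073,.133):print(proj('wrist',(.585,-.248,z),s)/.64)
E
```

```text
[ 0.57851256 -0.247128    0.25168293] [[ 3.38681350e-01  9.40900661e-01 -9.43251301e-04]
 [ 9.40901114e-01 -3.38680967e-01  5.45366827e-04]
 [ 1.93674745e-04 -1.07221177e-03 -9.99999406e-01]] [-3.32921013e+01  2.77770387e+01  7.80987875e+01 -3.68581139e-03
  7.41865004e+01 -1.34945453e+01] [ 0.54067013  0.14530565 -0.00911251]
[414.01885611 270.18199357]
[415.4848654  284.61566098]
```

View pics/w1.png

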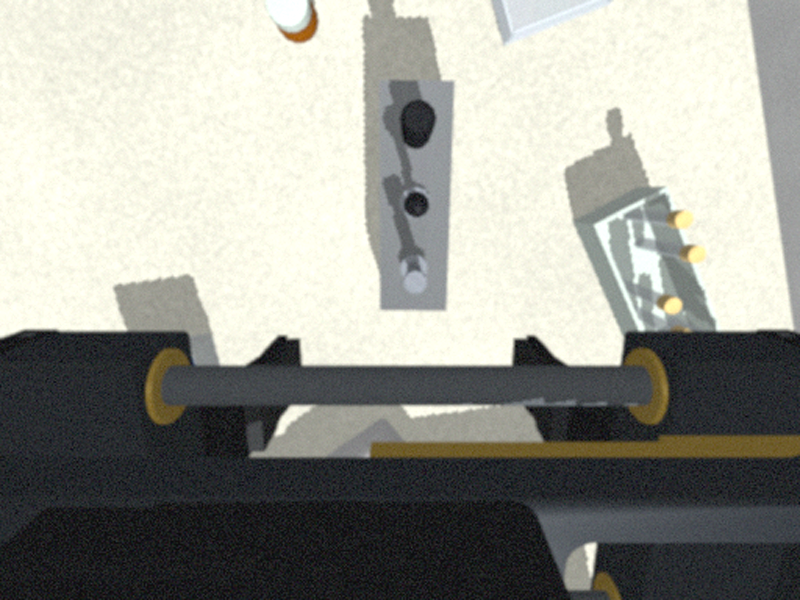

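Wrist view: the drift's head is at (415,281) and the model predicted (415,285), so they agree. The gripper is aligned with the rack. I'll descend and grip.

>>> {"name": "apply_moves", "arguments": {
  "plan": "0.06 0.12 0 0 0 0;0 0 0.5 0 0 0;0 0 0.5 0 0 0;0 0 0.5 0 0 0;0 0 0.5 0 0 0;0 0 0.5 0 0 0;0 0 0.4 0 0 0;0 0 0.3 0 0 0;0 0 0.11 0 0 0;0 0 0 0 0 0",
  "gripper": 0
}}

```text
time_s: 3.53
position: [0.5849, -0.2459, 0.0848]
tcp_rot: [[0.341, 0.94, -0.003], [0.94, -0.341, 0.002], [0.001, -0.003, -1.0]]
force: [-1.0, -0.4, -0.2]
opening: 0.505
grasp_force: 0.0
```

>>> {"name": "apply_moves", "arguments": {
  "plan": "0 0 0 0 0 0;0 0 0 0 0 0;0 0 0 0 0 0;0 0 0 0 0 0;0 0 0 0 0 0;0 0 0 0 0 0;0 0 0 0 0 0;0 0 0 0 0 0",
  "gripper": -1
}}

```text
time_s: 4.2
position: [0.5854, -0.2465, 0.0867]
tcp_rot: [[0.34, 0.94, -0.0], [0.94, -0.34, 0.0], [0.0, -0.0, -1.0]]
force: [-0.5, 0.2, 0.3]
opening: 0.131
grasp_force: 62.2
```

```bash
python3 - <<'E'
from h import *
s=bot.read_state();im=capture('wrist');print(s['position'],s['tcp_rot'],s['opening']*87,s['force'])
cv2.imwrite('pics/w2raw.png',im[:,:,::-1])
a=np.clip(cv2.resize(im,(480,360),interpolation=cv2.INTER_CUBIC)*1.5,0,255).astype(np.uint8)
t=capture('scene')[120:220,90:210];cv2.imwrite('pics/s2raw.png',capture('scene')[:,:,::-1])
b=np.clip(cv2.resize(t,(320,267),interpolation=cv2.INTER_CUBIC)*1.5,0,255).astype(np.uint8)
o=np.zeros((360,800,3),np.uint8);o[:,:480]=a;o[:267,480:]=b
cv2.imwrite('pics/w2.png',o[:,:,::-1])
E
```

```text
[ 0.58537705 -0.24646994  0.08671875] [[ 3.40445619e-01  9.40264191e-01 -1.79053104e-04]
 [ 9.40264206e-01 -3.40445601e-01  1.23391572e-04]
 [ 5.50628352e-05 -2.10365344e-04 -9.99999976e-01]] 11.432549369486836 [-0.45009549  0.23008399  0.3424923 ]
```

View pics/w2.png

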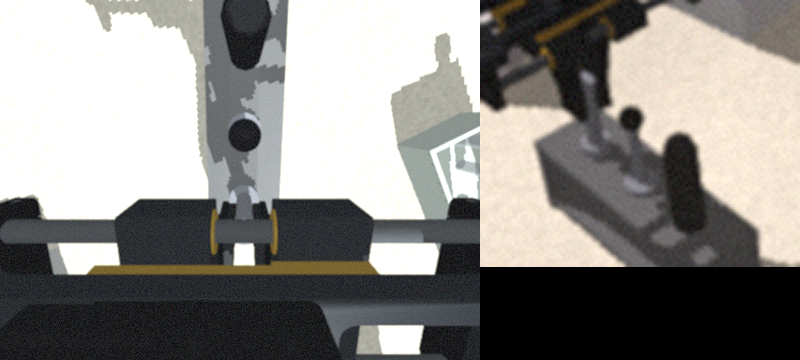

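The drift is gripped at the shank: the collar is visible at (244,190) and the opening is 11.4 mm. I'll lift 0.15 m straight up to clear the other tools, then move over to the bore.

>>> {"name": "apply_moves", "arguments": {
  "plan": "0 0 -0.2 0 0 0;0 0 -0.3 0 0 0;0 0 -0.3 0 0 0;0 0 -0.3 0 0 0;0 0 -0.3 0 0 0;0 0 -0.4 0 0 0;0 0 -0.4 0 0 0;0 0 -0.4 0 0 0;0 0 -0.4 0 0 0;0 0 0 0 0 0"
}}

```text
time_s: 5.18
position: [0.588, -0.2479, 0.2418]
tcp_rot: [[0.34, 0.94, 0.008], [0.94, -0.34, -0.005], [-0.002, 0.009, -1.0]]
force: [1.1, -0.3, -0.6]
opening: 0.126
grasp_force: 62.5
```

```bash
python3 - <<'E'
from h import *
s=bot.read_state();print(s['position'],s['opening'],s['grasp_force'],s['force'])
R=np.array(s['tcp_rot']);d=np.array([.5905,.2445-.02,s['position'][2]])-s['position'];print('tool shift units',(R.T@d/.05).round(3))
s2=dict(s);p=s2['position']=np.array([.58537,-.24647,.08672])
for dx in(-.003,0,.003):
  print('collar far edge row(480)',dx,proj('wrist',p+R@np.array([dx+.012,0,.0137]),s2)*.9375)
E
```

```text
[ 0.58795992 -0.24794727  0.24178209] 0.12605366968037177 62.479686588048935 [ 1.10758758 -0.31171967 -0.5688697 ]
tool shift units [ 8.902 -3.167 -0.048]
collar far edge row(480) -0.003 [244.1629724  188.74285399]
collar far edge row(480) 0 [244.16133783 185.15646784]
collar far edge row(480) 0.003 [244.15969138 181.54402003]
```

>>> {"name": "apply_moves", "arguments": {
  "plan": "0.4 -0.14 0 0 0 0;0.56 -0.2 0 0 0 0;0.56 -0.2 0 0 0 0;0.56 -0.2 0 0 0 0;0.56 -0.2 0 0 0 0;0.56 -0.2 0 0 0 0;0.56 -0.2 0 0 0 0;0.56 -0.2 0 0 0 0;0.56 -0.2 0 0 0 0;0.56 -0.2 0 0 0 0"
}}

```text
time_s: 6.02
position: [0.5859, 0.0438, 0.2356]
tcp_rot: [[0.34, 0.94, -0.002], [0.94, -0.34, 0.0], [-0.0, -0.002, -1.0]]
force: [-0.6, 0.6, -2.1]
opening: 0.127
grasp_force: 62.5
```

>>> {"name": "apply_moves", "arguments": {
  "plan": "0.56 -0.2 0 0 0 0;0.56 -0.2 0 0 0 0;0.56 -0.2 0 0 0 0;0.56 -0.2 0 0 0 0;0.56 -0.2 0 0 0 0;0.42 -0.15 0 0 0 0;0.24 -0.08 0 0 0 0;0 0 0 0 0 0;0 0 0 0 0 0;0 0 0 0 0 0"
}}

```text
time_s: 6.85
position: [0.5878, 0.2244, 0.2362]
tcp_rot: [[0.341, 0.94, -0.001], [0.94, -0.341, -0.001], [-0.001, -0.001, -1.0]]
force: [-0.2, 0.0, -0.7]
opening: 0.126
grasp_force: 62.5
```

```bash
python3 - <<'E'
from h import *
s=bot.read_state();im=capture('wrist');print(s['position'],s['tcp_rot'],s['force'],s['joint_positions'])
cv2.imwrite('pics/w3raw.png',im[:,:,::-1]);np.save('s3.npy',s,allow_pickle=True)
print('bore', proj('wrist',(.5905,.2449,.1207),s),'tip',proj('wrist',s['position']+np.array(s['tcp_rot'])@[0.001,0,.0707],s))
c=im[60:260,160:360];cv2.imwrite('pics/w3.png',np.clip(cv2.resize(c,(600,600),interpolation=cv2.INTER_CUBIC)[:,:,::-1]*1.3,0,255).astype(np.uint8))
E
```

```text
[0.58775351 0.22440745 0.23615384] [[ 3.41123175e-01  9.40018068e-01 -1.00567915e-03]
 [ 9.40017444e-01 -3.41124241e-01 -1.20742137e-03]
 [-1.47805944e-03 -5.33476534e-04 -9.99998765e-01]] [-0.23658187  0.01710849 -0.70422328] [ 1.07652045e+01  2.86179392e+01  7.91772444e+01 -6.00507857e-02
  7.22743545e+01  3.07288863e+01]
bore [256.28505507 166.0580161 ] tip [260.28138422 192.88131911]
```

View pics/w3.png

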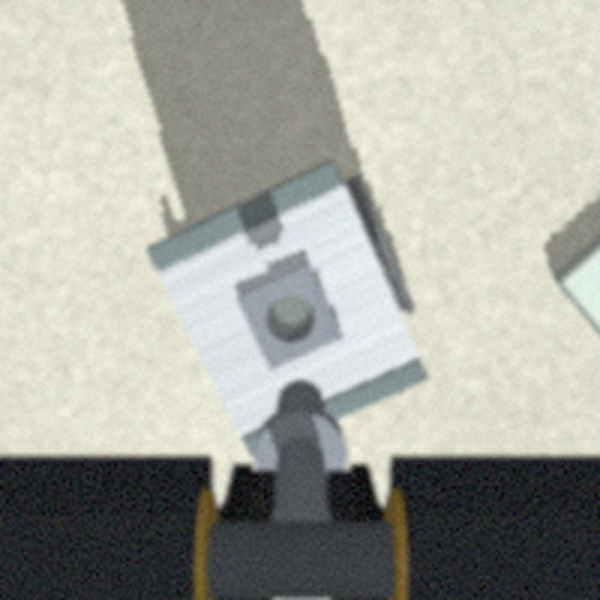

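Wrist view: the bore mouth is at raw (256.7,166), predicted (256.3,166.1). The nose tip is at (260.3,192). Estimates agree, so I'll move above the mouth with the tip about 16 mm above the flange.

>>> {"name": "apply_moves", "arguments": {
  "plan": "0.1 -0.02 0 0 0 0;0.1 -0.02 0 0 0 0;0.1 -0.02 0 0 0 0;0.08 -0.026 0 0 0 0;0 0 0.2 0 0 0;0 0 0.2 0 0 0;0 0 0.17 0 0 0;0 0 0 0 0 0;0 0 0 0 0 0;0 0 0 0 0 0"
}}

```text
time_s: 7.73
position: [0.5904, 0.2451, 0.2079]
tcp_rot: [[0.34, 0.94, -0.0], [0.94, -0.34, -0.0], [-0.0, -0.0, -1.0]]
force: [0.1, -0.3, -1.6]
opening: 0.129
grasp_force: 62.5
```

```bash
python3 - <<'E'
from h import *
s=bot.read_state();im=capture('wrist');sc=capture('scene');tp=capture('top');print(s['position'],s['force'])
cv2.imwrite('pics/w4raw.png',im[:,:,::-1]);cv2.imwrite('pics/s4raw.png',sc[:,:,::-1])
print('bore', proj('wrist',(.5905,.2449,.1207),s),'tip',proj('wrist',s['position']+np.array(s['tcp_rot'])@[0.001,0,.0707],s))
print('sc bore',proj('scene',(.5905,.2449,.1207)),'tip',proj('scene',s['position']+np.array(s['tcp_rot'])@[0.001,0,.0707]))
f=lambda c:cv2.resize(c,(400,400),interpolation=cv2.INTER_CUBIC)
o=np.hstack([f(im[120:220,210:310]),f(sc[170:270,330:430])])
cv2.imwrite('pics/w4.png',np.clip(o[:,:,::-1]*1.4,0,255).astype(np.uint8))
E
```

```text
[0.59041881 0.24506364 0.20791422] [ 0.06519452 -0.33273344 -1.58272456]
bore [260.3973534  189.94765119] tip [260.28332495 192.87927658]
sc bore [378.64433974 236.17259965] tip [381.31117976 229.91743224]
```

View pics/w4.png

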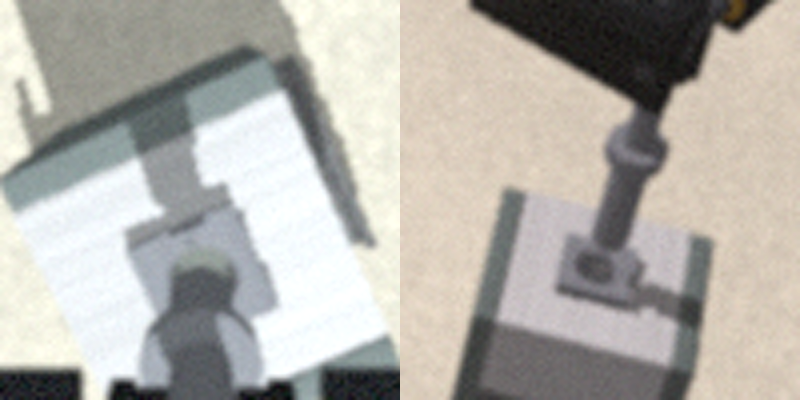

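The nose is over the hole, about 0.5 mm too far along tool +x. In the scene view the tip is at (382,230) and the hole at (378.2,236.2), both as predicted for a 16 mm gap. I'll correct that and descend.

>>> {"name": "apply_moves", "arguments": {
  "plan": "-0.01 0 0.03 0 0 0;0 0 0.05 0 0 0;0 0 0.05 0 0 0;0 0 0.05 0 0 0;0 0 0.04 0 0 0;0 0 0.02 0 0 0;0 0 0.02 0 0 0;0 0 0 0 0 0;0 0 0 0 0 0"
}}

```text
time_s: 8.63
position: [0.5902, 0.2447, 0.1951]
tcp_rot: [[0.34, 0.94, -0.0], [0.94, -0.34, 0.0], [-0.0, -0.0, -1.0]]
force: [0.2, 0.1, -1.9]
opening: 0.124
grasp_force: 62.5
```

>>> {"name": "apply_moves", "arguments": {
  "plan": "0 0 0.02 0 0 0;0 0 0.02 0 0 0;0 0 0.02 0 0 0;0 0 0 0 0 0"
}}

```text
time_s: 8.97
position: [0.59, 0.2447, 0.1919]
tcp_rot: [[0.34, 0.94, -0.0], [0.94, -0.34, -0.0], [-0.0, -0.0, -1.0]]
force: [-0.3, -0.3, -1.9]
opening: 0.126
grasp_force: 62.5
```

>>> {"name": "apply_moves", "arguments": {
  "plan": "0 0 0.02 0 0 0;0 0 0.02 0 0 0;0 0 0.02 0 0 0;0 0 0 0 0 0"
}}

```text
time_s: 9.3
position: [0.59, 0.2447, 0.1889]
tcp_rot: [[0.34, 0.94, -0.001], [0.94, -0.34, -0.0], [-0.0, -0.0, -1.0]]
force: [0.4, 0.8, -0.5]
opening: 0.126
grasp_force: 62.5
```

>>> {"name": "apply_moves", "arguments": {
  "plan": "0 0 0.01 0 0 0;0 0 0.01 0 0 0;0 0 0 0 0 0"
}}

```text
time_s: 9.55
position: [0.5901, 0.2447, 0.1881]
tcp_rot: [[0.34, 0.94, -0.0], [0.94, -0.34, -0.0], [-0.0, -0.0, -1.0]]
force: [-0.1, 0.2, -1.6]
opening: 0.125
grasp_force: 62.5
```

>>> {"name": "apply_moves", "arguments": {
  "plan": "0 0 0.01 0 0 0;0 0 0.01 0 0 0;0 0 0 0 0 0"
}}

```text
time_s: 9.8
position: [0.5901, 0.2447, 0.1871]
tcp_rot: [[0.34, 0.94, -0.0], [0.94, -0.34, -0.0], [-0.0, -0.0, -1.0]]
force: [0.2, -0.0, -0.8]
opening: 0.129
grasp_force: 62.5
```

>>> {"name": "apply_moves", "arguments": {
  "plan": "0 0 0.02 0 0 0;0 0 0.02 0 0 0;0 0 0 0 0 0"
}}

```text
time_s: 10.05
position: [0.59, 0.2447, 0.1849]
tcp_rot: [[0.34, 0.94, -0.0], [0.94, -0.34, -0.0], [-0.0, -0.0, -1.0]]
force: [-0.0, 0.8, -2.0]
opening: 0.126
grasp_force: 62.5
```

>>> {"name": "apply_moves", "arguments": {
  "plan": "0 0 0.02 0 0 0;0 0 0.02 0 0 0;0 0 0.02 0 0 0;0 0 0 0 0 0"
}}

```text
time_s: 10.38
position: [0.59, 0.2446, 0.1819]
tcp_rot: [[0.34, 0.94, -0.001], [0.94, -0.34, -0.0], [-0.0, -0.0, -1.0]]
force: [0.3, 0.6, -2.0]
opening: 0.129
grasp_force: 62.5
```

Tip is about 9 mm inside the mouth and free. Going on towards the plug.

>>> {"name": "apply_moves", "arguments": {
  "plan": "0 0 0.02 0 0 0;0 0 0.02 0 0 0;0 0 0.02 0 0 0;0 0 0.02 0 0 0;0 0 0.02 0 0 0;0 0 0.02 0 0 0;0 0 0.02 0 0 0;0 0 0 0 0 0"
}}

```text
time_s: 11.05
position: [0.59, 0.2447, 0.1749]
tcp_rot: [[0.34, 0.94, -0.0], [0.94, -0.34, -0.0], [-0.0, -0.0, -1.0]]
force: [-0.3, -0.3, -1.3]
opening: 0.127
grasp_force: 62.5
```

>>> {"name": "apply_moves", "arguments": {
  "plan": "0 0 0.02 0 0 0;0 0 0.02 0 0 0;0 0 0.02 0 0 0;0 0 0 0 0 0"
}}

```text
time_s: 11.38
position: [0.59, 0.2447, 0.1719]
tcp_rot: [[0.34, 0.94, -0.001], [0.94, -0.34, -0.0], [-0.0, -0.0, -1.0]]
force: [-0.4, 1.0, -1.5]
opening: 0.129
grasp_force: 62.5
```

>>> {"name": "apply_moves", "arguments": {
  "plan": "0 0 0.02 0 0 0;0 0 0.02 0 0 0;0 0 0.02 0 0 0;0 0 0 0 0 0"
}}

```text
time_s: 11.72
position: [0.59, 0.2447, 0.1689]
tcp_rot: [[0.34, 0.94, -0.0], [0.94, -0.34, -0.0], [-0.0, -0.0, -1.0]]
force: [1.3, 0.7, -1.5]
opening: 0.127
grasp_force: 62.5
```

>>> {"name": "apply_moves", "arguments": {
  "plan": "0 0 0.01 0 0 0;0 0 0.01 0 0 0;0 0 0.01 0 0 0;0 0 0.01 0 0 0;0 0 0.01 0 0 0;0 0 0.01 0 0 0"
}}

```text
time_s: 12.22
position: [0.5902, 0.2447, 0.1661]
tcp_rot: [[0.34, 0.94, 0.0], [0.94, -0.34, 0.0], [0.0, 0.0, -1.0]]
force: [0.0, 0.1, -1.2]
opening: 0.128
grasp_force: 62.5
```

>>> {"name": "apply_moves", "arguments": {
  "plan": "0 0 0.01 0 0 0;0 0 0.01 0 0 0;0 0 0.01 0 0 0;0 0 0.01 0 0 0;0 0 0.01 0 0 0;0 0 0.01 0 0 0"
}}

```text
time_s: 12.72
position: [0.5909, 0.2449, 0.1645]
tcp_rot: [[0.34, 0.94, 0.002], [0.94, -0.34, 0.0], [0.001, 0.002, -1.0]]
force: [-0.5, 0.2, 7.0]
opening: 0.13
grasp_force: 60.4
```

>>> {"name": "apply_moves", "arguments": {
  "plan": "0 0 0.01 0 0 0;0 0 0.01 0 0 0;0 0 0.01 0 0 0;0 0 0.01 0 0 0;0 0 0.01 0 0 0;0 0 0.01 0 0 0"
}}

```text
time_s: 13.22
position: [0.5919, 0.2453, 0.1637]
tcp_rot: [[0.34, 0.94, 0.005], [0.94, -0.34, 0.001], [0.003, 0.004, -1.0]]
force: [-2.2, 0.0, 12.7]
opening: 0.126
grasp_force: 57.8
```

Contact with the plug at TCP z of about 0.166. The arm yields about 4 N/mm and drifts in +x, so I'll compensate for that and push on slowly.

>>> {"name": "apply_moves", "arguments": {
  "plan": "0 -0.02 0 0 0 0;0 -0.01 0.005 0 0 0;0 0 0.005 0 0 0;0 0 0.005 0 0 0"
}}

```text
time_s: 13.55
position: [0.5909, 0.2455, 0.1625]
tcp_rot: [[0.34, 0.94, 0.006], [0.94, -0.34, 0.001], [0.003, 0.005, -1.0]]
force: [-1.4, 0.1, 8.4]
opening: 0.128
grasp_force: 58.2
```

>>> {"name": "apply_moves", "arguments": {
  "plan": "0 0 0.005 0 0 0;0 0 0.005 0 0 0;0 0 0.005 0 0 0;0 0 0.005 0 0 0"
}}

```text
time_s: 13.88
position: [0.5905, 0.2454, 0.1608]
tcp_rot: [[0.34, 0.94, 0.005], [0.94, -0.34, 0.001], [0.002, 0.004, -1.0]]
force: [-1.2, -0.7, 7.8]
opening: 0.125
grasp_force: 58.3
```

The plug is moving at about 9 N.

>>> {"name": "apply_moves", "arguments": {
  "plan": "0 0 0.006 0 0 0;0 0 0.006 0 0 0;0 0 0.006 0 0 0;0 0 0.006 0 0 0;0 0 0.006 0 0 0;0 0 0.006 0 0 0;0 0 0.006 0 0 0;0 0 0.006 0 0 0;0 0 0.006 0 0 0;0 0 0.006 0 0 0"
}}

```text
time_s: 14.72
position: [0.5906, 0.2455, 0.158]
tcp_rot: [[0.34, 0.94, 0.005], [0.94, -0.34, 0.001], [0.003, 0.004, -1.0]]
force: [-0.7, -0.2, 9.2]
opening: 0.13
grasp_force: 58.1
```

>>> {"name": "apply_moves", "arguments": {
  "plan": "0 0 0.006 0 0 0;0 0 0.006 0 0 0;0 0 0.006 0 0 0;0 0 0.006 0 0 0;0 0 0.006 0 0 0;0 0 0.006 0 0 0;0 0 0.006 0 0 0;0 0 0.006 0 0 0;0 0 0.006 0 0 0;0 0 0.006 0 0 0"
}}

```text
time_s: 15.55
position: [0.5908, 0.2455, 0.1554]
tcp_rot: [[0.34, 0.94, 0.006], [0.94, -0.34, 0.001], [0.003, 0.005, -1.0]]
force: [-0.7, 0.2, 9.9]
opening: 0.129
grasp_force: 57.9
```

>>> {"name": "apply_moves", "arguments": {
  "plan": "0 0 0.006 0 0 0;0 0 0.006 0 0 0;0 0 0.006 0 0 0;0 0 0.006 0 0 0;0 0 0.006 0 0 0;0 0 0.006 0 0 0;0 0 0.006 0 0 0;0 0 0.006 0 0 0;0 0 0.006 0 0 0;0 0 0.006 0 0 0"
}}

```text
time_s: 16.38
position: [0.5911, 0.2456, 0.1529]
tcp_rot: [[0.34, 0.94, 0.006], [0.94, -0.34, 0.001], [0.003, 0.005, -1.0]]
force: [-1.5, -0.4, 10.9]
opening: 0.123
grasp_force: 57.9
```

>>> {"name": "apply_moves", "arguments": {
  "plan": "0 -0.01 0.005 0 0 0;0 0 0.005 0 0 0;0 0 0.005 0 0 0;0 0 0.005 0 0 0;0 0 0.005 0 0 0;0 0 0.005 0 0 0;0 0 0.005 0 0 0;0 0 0.005 0 0 0;0 0 0.005 0 0 0;0 0 0.005 0 0 0"
}}

```text
time_s: 17.22
position: [0.5906, 0.2456, 0.1499]
tcp_rot: [[0.34, 0.94, 0.006], [0.94, -0.34, 0.001], [0.003, 0.005, -1.0]]
force: [-1.2, -0.6, 10.2]
opening: 0.127
grasp_force: 57.9
```

>>> {"name": "apply_moves", "arguments": {
  "plan": "0 0 0.005 0 0 0;0 0 0.005 0 0 0;0 0 0.005 0 0 0;0 0 0.005 0 0 0;0 0 0.005 0 0 0;0 0 0.005 0 0 0;0 0 0.005 0 0 0;0 0 0.005 0 0 0"
}}

```text
time_s: 17.88
position: [0.5908, 0.2457, 0.1484]
tcp_rot: [[0.34, 0.94, 0.007], [0.94, -0.34, 0.001], [0.003, 0.006, -1.0]]
force: [-0.4, -1.0, 10.0]
opening: 0.128
grasp_force: 58.1
```

```bash
python3 - <<'E'
from h import *
s=bot.read_state();im=capture('wrist');sc=capture('scene')
cv2.imwrite('pics/w5raw.png',im[:,:,::-1]);cv2.imwrite('pics/s5raw.png',sc[:,:,::-1])
f=lambda c:cv2.resize(c,(400,400),interpolation=cv2.INTER_CUBIC)
o=np.hstack([f(im[120:220,210:310]),f(sc[200:300,330:430])])
cv2.imwrite('pics/w5.png',np.clip(o[:,:,::-1]*1.4,0,255).astype(np.uint8));print(s['position'],s['force'])
E
```

```text
[0.59079094 0.24565772 0.14843174] [-0.37081105 -1.027814    9.9890682 ]
```

View pics/w5.png

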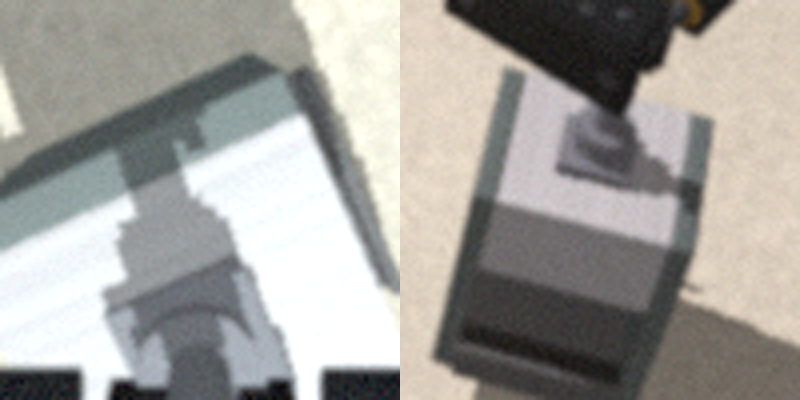

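The collar is a few mm above the flange, at about (600,130) in the crop, and the plug isn't out yet. Continuing in short steps.

>>> {"name": "apply_moves", "arguments": {
  "plan": "0 0 0.004 0 0 0;0 0 0.004 0 0 0;0 0 0.004 0 0 0;0 0 0.004 0 0 0;0 0 0.004 0 0 0;0 0 0.004 0 0 0;0 0 0.004 0 0 0"
}}

```text
time_s: 18.57
position: [0.5905, 0.2455, 0.1461]
tcp_rot: [[0.34, 0.94, 0.006], [0.94, -0.34, 0.001], [0.003, 0.005, -1.0]]
force: [0.1, -0.5, 6.9]
opening: 0.129
grasp_force: 58.5
```

>>> {"name": "apply_moves", "arguments": {
  "plan": "0 0 0.004 0 0 0;0 0 0.004 0 0 0;0 0 0.004 0 0 0;0 0 0.004 0 0 0;0 0 0.004 0 0 0"
}}

```text
time_s: 18.98
position: [0.5905, 0.2456, 0.1454]
tcp_rot: [[0.34, 0.94, 0.006], [0.94, -0.34, 0.001], [0.003, 0.005, -1.0]]
force: [-0.1, -0.8, 10.6]
opening: 0.125
grasp_force: 57.9
```

>>> {"name": "apply_moves", "arguments": {
  "plan": "0 0 0.004 0 0 0;0 0 0.004 0 0 0;0 0 0.004 0 0 0;0 0 0.004 0 0 0;0 0 0.004 0 0 0"
}}

```text
time_s: 19.4
position: [0.5897, 0.2454, 0.143]
tcp_rot: [[0.34, 0.94, 0.004], [0.94, -0.34, 0.0], [0.002, 0.004, -1.0]]
force: [0.7, -0.4, 0.8]
opening: 0.127
grasp_force: 59.3
```

>>> {"name": "apply_moves", "arguments": {
  "plan": "0 0 0 0 0 0;0 0 0 0 0 0;0 0 0 0 0 0"
}}

```text
time_s: 19.65
position: [0.5896, 0.2452, 0.1419]
tcp_rot: [[0.34, 0.94, 0.003], [0.94, -0.34, -0.0], [0.001, 0.003, -1.0]]
force: [2.4, -0.7, 2.8]
opening: 0.128
grasp_force: 59.0
```

```bash
python3 - <<'E'
from h import *
s=bot.read_state();im=capture('wrist');sc=capture('scene')
f=lambda c:cv2.resize(c,(400,400),interpolation=cv2.INTER_CUBIC)
g=lambda c:cv2.resize(c,(400,400),interpolation=cv2.INTER_CUBIC)*2.2
o=np.hstack([f(sc[200:300,330:430]),g(sc[255:305,340:390])])
cv2.imwrite('pics/w6.png',np.clip(o[:,:,::-1]*1.4,0,255).astype(np.uint8));print(s['position'],s['force'])
E
```

```text
[0.58960016 0.24523671 0.1418983 ] [ 2.36476227 -0.67757794  2.7689874 ]
```

View pics/w6.png

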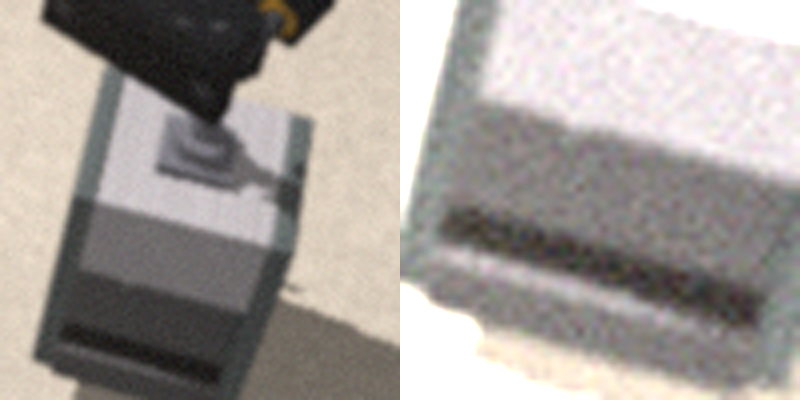

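>>> {"name": "apply_moves", "arguments": {
  "plan": "0 0.02 0 0 0 0;0 0.01 0 0 0 0;0 0 0 0 0 0;0 0 0 0 0 0"
}}

```text
time_s: 20.08
position: [0.5897, 0.2452, 0.1419]
tcp_rot: [[0.34, 0.94, 0.0], [0.94, -0.34, 0.001], [0.001, -0.0, -1.0]]
force: [0.4, -0.4, 4.8]
opening: 0.123
grasp_force: 58.7
```

>>> {"name": "apply_moves", "arguments": {
  "plan": "0 0 0.006 0 0 0;0 0 0.006 0 0 0;0 0 0 0 0 0"
}}

```text
time_s: 20.33
position: [0.5897, 0.2452, 0.1418]
tcp_rot: [[0.34, 0.94, 0.0], [0.94, -0.34, 0.001], [0.001, 0.0, -1.0]]
force: [-0.5, -0.2, 7.5]
opening: 0.126
grasp_force: 58.4
```

Hard stop: the collar is seated on the flange, so the stroke is complete. I'll lift out and step aside to check the bore.

>>> {"name": "apply_moves", "arguments": {
  "plan": "0 0 -0.05 0 0 0;0 0.01 -0.05 0 0 0;0 0 -0.1 0 0 0;0 0 -0.2 0 0 0;0 0 -0.2 0 0 0;0 0 -0.2 0 0 0;0 0 -0.2 0 0 0;0 0 -0.3 0 0 0;0 0 -0.3 0 0 0;0 0 -0.3 0 0 0"
}}

```text
time_s: 21.17
position: [0.5891, 0.2447, 0.2373]
tcp_rot: [[0.34, 0.94, -0.002], [0.94, -0.34, -0.0], [-0.001, -0.002, -1.0]]
force: [0.4, 0.3, -2.0]
opening: 0.123
grasp_force: 59.5
```

>>> {"name": "apply_moves", "arguments": {
  "plan": "-0.1 0 0 0 0 0;-0.2 0 0 0 0 0;-0.2 0.1 0 0 0 0;0 0 0 0 0 0;0 0 0 0 0 0;0 0 0 0 0 0"
}}

```text
time_s: 21.67
position: [0.586, 0.219, 0.2351]
tcp_rot: [[0.341, 0.94, -0.002], [0.94, -0.341, 0.0], [-0.0, -0.002, -1.0]]
force: [-0.6, 0.4, -2.2]
opening: 0.128
grasp_force: 59.5
```

```bash
python3 - <<'E'
from h import *
s=bot.read_state();im=capture('wrist');print(s['position'],s['tcp_rot'],s['force'])
cv2.imwrite('pics/w7raw.png',im[:,:,::-1])
print('bore', proj('wrist',(.5905,.2449,.1207),s))
a=cv2.cvtColor(cv2.imread('pics/w3raw.png'),cv2.COLOR_BGR2RGB)
f=lambda c:cv2.resize(c,(400,400),interpolation=cv2.INTER_CUBIC)
o=np.hstack([f(a[140:240,210:310]),f(im[140:240,210:310])])
cv2.imwrite('pics/w7.png',np.clip(o[:,:,::-1]*1.3,0,255).astype(np.uint8))
R=np.array(s['tcp_rot']);print('to rack units',R.T@(np.array([.5854,-.2465,s['position'][2]])-s['position'])/.05)
E
```

```text
[0.58600738 0.21902648 0.23506525] [[ 3.41287175e-01  9.39957497e-01 -1.72264772e-03]
 [ 9.39958945e-01 -3.41287520e-01  9.86631709e-05]
 [-4.95178980e-04 -1.65289060e-03 -9.99998511e-01]] [-0.61930518  0.36753186 -2.19982269]
bore [256.18712373 161.22186271]
to rack units [-8.75566134e+00  3.16614930e+00 -8.97680321e-04]
```

View pics/w7.png

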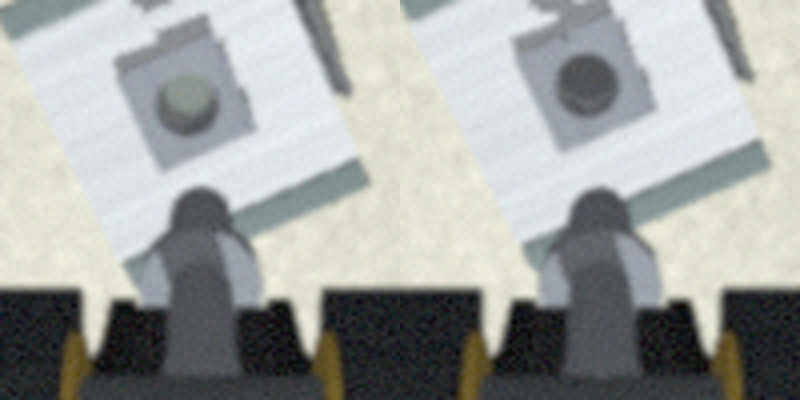

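The bore is now dark and empty, at (587,85) in the right crop, and the drift's seat in the gripper is unchanged. Returning to the rack.

>>> {"name": "apply_moves", "arguments": {
  "plan": "-0.45 0.18 0 0 0 0;-0.56 0.2 0 0 0 0;-0.56 0.2 0 0 0 0;-0.56 0.2 0 0 0 0;-0.56 0.2 0 0 0 0;-0.56 0.2 0 0 0 0;-0.56 0.2 0 0 0 0;-0.56 0.2 0 0 0 0;-0.56 0.2 0 0 0 0;-0.56 0.2 0 0 0 0"
}}

```text
time_s: 22.55
position: [0.586, -0.0734, 0.2357]
tcp_rot: [[0.34, 0.94, -0.0], [0.94, -0.34, 0.0], [0.0, -0.0, -1.0]]
force: [0.4, 0.4, -2.0]
opening: 0.128
grasp_force: 59.5
```

>>> {"name": "apply_moves", "arguments": {
  "plan": "-0.56 0.2 0 0 0 0;-0.56 0.2 0 0 0 0;-0.56 0.2 0 0 0 0;-0.56 0.2 0 0 0 0;-0.56 0.2 0 0 0 0;-0.3 0.12 0 0 0 0;-0.17 0.07 0 0 0 0;0 0 0 0 0 0;0 0 0 0 0 0;0 0 0 0 0 0"
}}

```text
time_s: 23.38
position: [0.5862, -0.2443, 0.2357]
tcp_rot: [[0.339, 0.941, -0.001], [0.941, -0.339, 0.002], [0.001, -0.001, -1.0]]
force: [0.2, 0.5, -0.8]
opening: 0.126
grasp_force: 59.5
```

```bash
python3 - <<'E'
from h import *
s=bot.read_state();R=np.array(s['tcp_rot']);print(s['position'],R.round(4),R.T@(np.array([.5854,-.2465,.0867])-s['position'])/.05,s['force'])
E
```

```text
[ 0.58622153 -0.24430322  0.23569438] [[ 3.390e-01  9.408e-01 -8.000e-04]
 [ 9.408e-01 -3.390e-01  1.600e-03]
 [ 1.200e-03 -1.300e-03 -1.000e+00]] [-0.05055685  0.00322743  2.97982622] [ 0.15629318  0.47455863 -0.75091283]
```

>>> {"name": "apply_moves", "arguments": {
  "plan": "-0.045 0 0.2 0 0 0;0 0 0.4 0 0 0;0 0 0.4 0 0 0;0 0 0.3 0 0 0;0 0 0.2 0 0 0;0 0 0.1 0 0 0;0 0 0 0 0 0;0 0 0 0 0 0;0 0 0 0 0 0"
}}

```text
time_s: 24.13
position: [0.5864, -0.2487, 0.157]
tcp_rot: [[0.34, 0.94, 0.002], [0.94, -0.34, -0.001], [-0.0, 0.002, -1.0]]
force: [0.3, 0.2, -1.9]
opening: 0.124
grasp_force: 59.5
```

```bash
python3 - <<'E'
from h import *
s=bot.read_state();R=np.array(s['tcp_rot']);print(s['position'],R.round(4),R.T@(np.array([.5854,-.2465,.0867])-s['position'])/.05,s['force'])
E
```

```text
[ 0.58638117 -0.24868442  0.15695049] [[ 3.401e-01  9.404e-01  1.900e-03]
 [ 9.404e-01 -3.401e-01 -1.200e-03]
 [-5.000e-04  2.200e-03 -1.000e+00]] [ 0.03507503 -0.03638426  1.40491713] [ 0.31499357  0.23293959 -1.93327649]
```

Settling oscillation is comparable to the error, so I'll correct by about 1.5 mm and read again.

>>> {"name": "apply_moves", "arguments": {
  "plan": "0.03 -0.02 0 0 0 0;0 0 0.08 0 0 0;0 0 0 0 0 0;0 0 0 0 0 0;0 0 0 0 0 0;0 0 0 0 0 0;0 0 0 0 0 0"
}}

```text
time_s: 24.72
position: [0.5852, -0.2468, 0.152]
tcp_rot: [[0.34, 0.94, 0.0], [0.94, -0.34, -0.0], [-0.0, 0.0, -1.0]]
force: [-0.5, -0.3, -2.2]
opening: 0.129
grasp_force: 59.5
```

```bash
python3 - <<'E'
from h import *
s=bot.read_state();R=np.array(s['tcp_rot']);print(s['position'],R.round(4),R.T@(np.array([.5854,-.2465,.0867])-s['position'])/.05,s['force'])
E
```

```text
[ 0.58518373 -0.24677325  0.15198938] [[ 3.404e-01  9.403e-01  1.000e-04]
 [ 9.403e-01 -3.404e-01 -1.000e-04]
 [-1.000e-04  2.000e-04 -1.000e+00]] [0.00671409 0.00196344 1.30578752] [-0.4716668  -0.29881431 -2.21795932]
```

>>> {"name": "apply_moves", "arguments": {
  "plan": "0 0 0.06 0 0 0;0 0 0.06 0 0 0;0 0 0.06 0 0 0;0 0 0.06 0 0 0;0 0 0.06 0 0 0;0 0 0.06 0 0 0;0 0 0.06 0 0 0;0 0 0.06 0 0 0;0 0 0 0 0 0"
}}

```text
time_s: 25.47
position: [0.5847, -0.2464, 0.127]
tcp_rot: [[0.34, 0.94, -0.001], [0.94, -0.34, 0.001], [0.0, -0.001, -1.0]]
force: [-0.3, 1.6, -2.2]
opening: 0.126
grasp_force: 59.5
```

>>> {"name": "apply_moves", "arguments": {
  "plan": "0 0 0.1 0 0 0;0 0 0.1 0 0 0;0 0 0.1 0 0 0;0 0 0.1 0 0 0;0 0 0.1 0 0 0;0 0 0.1 0 0 0;0 0 0.05 0 0 0;0 0 0.05 0 0 0;0 0 0 0 0 0;0 0 0 0 0 0"
}}

```text
time_s: 26.3
position: [0.5851, -0.2467, 0.0928]
tcp_rot: [[0.34, 0.94, -0.0], [0.94, -0.34, 0.0], [0.0, -0.0, -1.0]]
force: [0.5, -0.2, -2.5]
opening: 0.129
grasp_force: 59.5
```

>>> {"name": "apply_moves", "arguments": {
  "plan": "0 0 0.02 0 0 0;0 0 0.02 0 0 0;0 0 0.02 0 0 0;0 0 0.02 0 0 0;0 0 0.02 0 0 0;0 0 0 0 0 0;0 0 0 0 0 0"
}}

```text
time_s: 26.88
position: [0.5851, -0.2466, 0.0878]
tcp_rot: [[0.34, 0.94, -0.0], [0.94, -0.34, 0.0], [0.0, -0.0, -1.0]]
force: [-0.5, -0.9, -1.5]
opening: 0.127
grasp_force: 59.5
```

>>> {"name": "apply_moves", "arguments": {
  "plan": "0 0 0.01 0 0 0;0 0 0.01 0 0 0;0 0 0 0 0 0;0 0 0 0 0 0"
}}

```text
time_s: 27.22
position: [0.5851, -0.2466, 0.0868]
tcp_rot: [[0.34, 0.94, -0.0], [0.94, -0.34, 0.0], [0.0, -0.0, -1.0]]
force: [-0.3, -0.1, -1.8]
opening: 0.125
grasp_force: 59.5
```

>>> {"name": "apply_moves", "arguments": {
  "plan": "0 0 0 0 0 0;0 0 0 0 0 0;0 0 0 0 0 0;0 0 0 0 0 0;0 0 0 0 0 0;0 0 0 0 0 0",
  "gripper": 0
}}

```text
time_s: 27.72
position: [0.5853, -0.2468, 0.0872]
tcp_rot: [[0.34, 0.94, 0.0], [0.94, -0.34, -0.0], [-0.0, 0.001, -1.0]]
force: [0.1, 0.6, -0.2]
opening: 0.466
grasp_force: 0.0
```

>>> {"name": "apply_moves", "arguments": {
  "plan": "0 0 -0.1 0 0 0;0 0 -0.2 0 0 0;0 0 -0.3 0 0 0;0 0 -0.4 0 0 0;0 0 -0.5 0 0 0;0 0 -0.5 0 0 0;0 0 -0.5 0 0 0;0 0 -0.5 0 0 0;0 0 0 0 0 0;0 0 0 0 0 0"
}}

```text
time_s: 28.55
position: [0.5862, -0.2473, 0.2397]
tcp_rot: [[0.34, 0.94, 0.004], [0.94, -0.34, -0.003], [-0.001, 0.005, -1.0]]
force: [-0.2, -0.8, 0.9]
opening: 0.498
grasp_force: 0.0
```

```bash
python3 - <<'E'
from h import *
s=bot.read_state();print(s['position'],s['opening'],s['force'],s['time_s'])
im=capture('wrist');sc=capture('scene')
o=np.hstack([cv2.resize(im[0:240,140:380],(400,400),interpolation=cv2.INTER_CUBIC),cv2.resize(sc[120:220,100:200],(400,400),interpolation=cv2.INTER_CUBIC)])
cv2.imwrite('pics/w8.png',np.clip(o[:,:,::-1]*1.3,0,255).astype(np.uint8))
E
```

```text
[ 0.58619161 -0.24727059  0.23966878] 0.4983576525852942 [-0.23610991 -0.80046241  0.9163385 ] 28.55
```

View pics/w8.png

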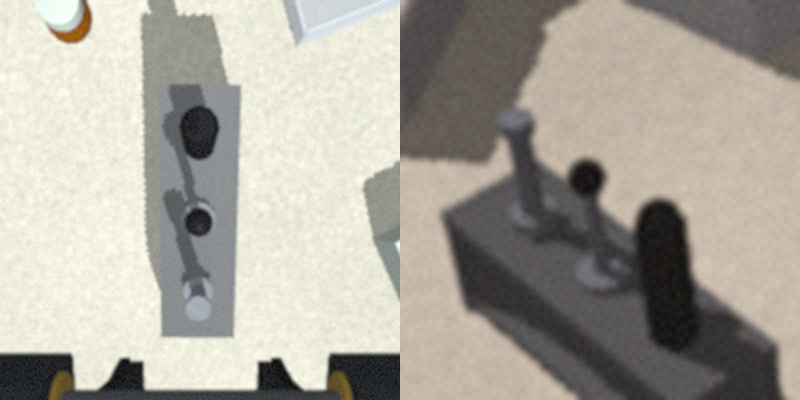

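The drift hangs upright in its hole, with its head at (197,307) in the wrist crop, and the other tools are unmoved. I'll let the arm settle, then hand in.

>>> {"name": "apply_moves", "arguments": {
  "plan": "0 0 0 0 0 0;0 0 0 0 0 0;0 0 0 0 0 0;0 0 0 0 0 0;0 0 0 0 0 0"
}}

```text
time_s: 29.07
position: [0.585, -0.2466, 0.2363]
tcp_rot: [[0.34, 0.94, -0.001], [0.94, -0.34, 0.001], [0.0, -0.001, -1.0]]
force: [0.7, 0.8, -0.0]
opening: 0.497
grasp_force: 0.0
```

```bash
python3 -c "
from rig import bot
print(bot.hand_in())"
```

```text
the job is handed in; nothing more can be done
None
```

I pushed the plug out of the bore with the drift, hung the drift back in its rack hole, and handed the job in at about 29 s. The bore looked empty afterwards, but I never saw the plug in the dish, and the hand-in returned no verdict.

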